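Unhook a battery pack from its sprung charging holder

TASK

Take the blue battery pack out of its charging holder and lay it flat on the pink pad of lot sheets, right way up, setting it down gently and letting go. The pack is hooked at both ends: ease it back against the spring until it meets the end stop, keep it there while you lift and tilt its front end up over the yellow lip, then draw it forward out of the housing. Do not force it against the holder (stay well below 40 N) and leave the other things on the bench alone.

Things in the scene. Friction and masses are not known exactly. Their poses are not given: they have to be found in the camera images.
- pack: Loose battery pack, 0.25 to 0.5 kg. Origin: centre of the underside of its blue case, 90 (x) x 52 (y) x 26 mm (z); x points to the tongue end, z up. It starts seated in the holder, same axes as the holder. Black tongue at the far end and black ledge at the front end, each 36 mm wide, 6 mm thick, flush with the underside.
- pack_rib (a point): Top centre of the pack's black grip rib, 56 mm above the underside at x = 0, y = 0 of the pack. The rib is 12 mm thick in x, 44 mm wide in y, and rises 30 mm from the case's top (z = 26 to 56 mm). Pinch it across its 12 mm.
- pack_tongue (a point): Tip of the pack's tongue, 72 mm ahead (+x) of the pack's origin, at underside height, mid-width. Axes as the pack's.
- pack_ledge (a point): Tip of the pack's front ledge, 55 mm before (-x) the pack's origin, at underside height, mid-width. Axes as the pack's.
- holder: Charging holder, screwed down. Origin: on the worktop below the seated pack's origin; x points to the black housing, away from the robot, turned up to 0.35 rad. Aluminium plate 214 x 92 mm, top (the pack lies on it) at z = 6 mm. Two grey side guides 2 mm clear of the pack's sides, 18 mm high. Pressed down on the plate the pack jams by friction; carry its weight while sliding.
- holder_housing (a point): Front lower edge of the black housing's roof (holder x = 66, z = 18.5 mm). The roof runs back 32 mm and is 6 mm thick. The seated tongue reaches 6 mm under it with 6.5 mm free above. To get the tongue out, draw the pack toward -x by the backward travel plus 10 to 20 mm while tilted, and only then lift.
- holder_pusher (a point): Holder point at the seated tongue's tip, 4.5 mm above the plate. A brass spring pusher in the housing bears on the tip toward -x: 5.5 N seated, 0.45 N more per mm. Rigid end stops lie behind; up to them the push takes 15 N at most, then force rises steeply. Front end up: turn the pack 0.20 to 0.24 rad about the tongue's tip; it binds above 0.3.
- holder_wall (a point): Inner face of the grey front wall, at its top (holder x = -55, z = 14 mm). Over it a yellow lip (z = 14.5 to 19.5 mm, 48 mm wide) overlaps the ledge by 3 to 11 mm. Lip and end stops share one yellow frame set by hand, its place NOT measured: the pack meets the stops after going back 3 mm more than the overlap (6 to 14 mm). Feel for it.
- pad: Pink folded bundle of lot sheets, fixed, 140 mm in its x by 190 mm in its y; things rest on it 9 mm above the worktop. Origin on the worktop at its centre; z up.
- flux: Loose white dispenser bottle, 38 mm in diameter, 115 mm tall, standing; origin at the centre of its base. Bystander.
- tape: Loose green tape roll, 72 mm in diameter, 18 mm tall; origin at the centre of its underside. Bystander.
- cutters: Loose red side cutters, 61 x 116 x 14 mm; origin at the centre of the underside. Bystander.
- screwdriver: Loose yellow screwdriver, 178 mm long in its y, 25 mm thick; origin at the centre of the underside. Bystander.
- meter: Loose yellow and black multimeter, 157 mm in its x, 77 mm in its y, 47 mm tall; origin at the centre of the underside. Bystander.
Things that resemble listed ones, but are neither listed nor needed, are in the scene too. Of the things like the pack, leave any that is orange; of the rest the larger one is meant.

How it is judged (in metres and radians):
On the way:
1. the pack's front end is tilted up (more than 0.1 rad) with its ledge above the yellow lip while the tongue is still under the housing (angle between pack's own z axis and vertical above 0.1 rad and z of pack_ledge in the frame of holder above 0.0195 m and x of pack_tongue in the frame of holder above 0.066 m), for 0.1 s.
At the end, for the whole second after the job is handed in: The pack lies still and flat (within 0.06 rad), right way up, on the pink pad, its centre within 55 mm (pad's x) and 80 mm (pad's y) of the pad's centre (x of pack in the frame of pad between -0.055 and 0.055 m and y of pack in the frame of pad between -0.08 and 0.08 m and angle between pack's own z axis and vertical below 0.06 rad and height (world z) of pack between 0.005 and 0.013 m and linear speed of pack below 0.02 m/s); the robot touches nothing.
It fails at once if the pack is forced against the holder with more than 40 N (contact force between pack and holder above 40 N).
It fails at once if the arm or gripper strikes the holder with more than 30 N (contact force between the arm and holder above 30 N).
It fails at once if the pack is dropped (not held while its underside is more than 30 mm above the worktop) (height (world z) of each of pack, pack_tongue above 0.03 m and contact force between pack and the fingers below 0.05 N).
It fails at once if a bystander is moved more than 30 mm (distance of any of flux, tape, cutters, screwdriver, meter from where it was at the start of the episode above 0.03 m).
It also fails if it takes over 66 s, if anything falls off the work surface, if the arm or the gripper's body presses on something with over 40 N, if the wrist force passes 120 N, or if a joint passes its speed limit or range.

ROBOT

A 6-joint arm with a two-finger parallel gripper is mounted at the origin on a cart in front of the work surface, level with it; the furniture and walls round the work are solid. World frame = base frame: x ahead of the robot, y to its left, z up, the work surface at z = 0. Lengths are in m, angles in degrees, forces in N, time in s.
With the tool pointing down it reaches from about 0.275 to 0.85 m from the base axis. Payload 5.2 kg.
Tool frame: the origin (TCP) lies between the finger pads; the fingertips stand 22 mm ahead of it and the grasp point (between the pads) lies 3 mm ahead of it; z points along the fingers, y is the line along which they close (so a half turn about z gives the same grasp; the last joint's range is limited). The gripper opens to 85 mm and grips with 20 to 120 N. Pads are 22 mm wide; open, the fingers measure 114 mm over their backs; the gripper's body (76 mm by 85 mm) begins 54 mm behind the grasp point. The pads swing forward as they close: fully open they stand 13 mm farther back than shut.
Start: joints at [54.5, 14.817, 87.949, -0, 77.235, -11.62], TCP at [0.223, 0.503, 0.253] pointing down, gripper open.
Joint ranges: [-179.93, 179.93], [-52.35, 119.4], [10.71, 147.94], [-69.91, 249.91], [12.55, 155.21], [-178.61, 178.61]. Speed limits (degrees/s): [147.25, 147.25, 180, 180, 180, 180].

INTERFACE

Orientations are given as a 3x3 rotation matrix whose columns are the frame's x, y, z axes.
In Python, from plant import bot, kin, get_obs, camera, job gives the robot as it stands. Calls block until the motion is done:
- bot.movep(position, orientation): joint-space move of the TCP to a pose.
- bot.line_to(position, rotation=None, velocity=0.15, max_force=None): straight line of the TCP; rotation=None keeps the orientation; velocity is the mean speed in m/s. With max_force (N) it stops when the force on the tool has changed by that much, and returns True; else False.
- bot.goto_joints(angles): joint-space move.
- bot.gripper_to(opening): finger opening in m; the grip force is fixed at half the most; returns when the fingers have stopped.
- bot.pause(seconds).
- kin.inverse_kinematics(position, orientation): joint angles nearest the present ones, or None.
- get_obs(): the state.
- camera(name): name is "scene" or "top"; returns a dict with "color" (480x640x3 uint8, red, green, blue), "K" (3x3 intrinsics, pixels), "R" (3x3) and "t" (3): a world point X has camera coordinates R X + t. Camera axes: x right, y down, z forward; pixel columns grow to the right and rows downward; lengths in m; the calibration is good to about 2 mm. A picture is of the moment at which its call begins. There is no depth.
A pose or a line that the arm cannot do raises bot.MotionError and nothing moves.
- job.finish_job(): hands the job in; it is judged then, once.
The state is a dict: "time": time; "qpos": joint angles; "dq": joint speeds; "joint_efforts": joint torques, N m; "position": TCP position; "tool_rot": TCP orientation; "ft_force": force on the tool from outside, world axes, zero at the start; "ft_torque": the same for the moment, N m; "opening": finger opening in m; "grip_force": force on a finger pad.
Only numpy, scipy, OpenCV 4.12 (cv2) and the standard library are available. Lean on these libraries where they do the work, as an engineer would, in place of code of your own. Each camera call takes 0.05 s, during which the arm holds its last target. There are 200 camera calls.

## Working session

There is one attempt and no reset: what is moved stays moved. The work goes in short steps, each a Python script; the robot and the scene stay as the last script left them, time stands still between calls to the robot, and variables do not carry over. Pictures are saved under pics/ and viewed, at most 10 in all, crops included, and the job is handed in when it is done.

```bash
ls; mkdir -p pics
python3 - <<'E'
from plant import bot, kin, get_obs, camera, job
import cv2,numpy as np
for n in("scene","top"):
    c=camera(n); cv2.imwrite(f"pics/{n}0.png",c["color"][:,:,::-1]); print(n,c["K"].round(1).tolist(),c["R"].round(4).tolist(),c["t"].round(4).tolist())
o=get_obs();print({k:np.round(v,3).tolist() for k,v in o.items()})
E
```

```text
pics
scene [[469.2, 0.0, 321.5], [0.0, 469.2, 246.0], [0.0, 0.0, 1.0]] [[0.875, -0.4842, -0.0058], [-0.2657, -0.4701, -0.8417], [0.4048, 0.738, -0.5399]] [-0.4612, 0.1825, 1.0475]
top [[523.6, 0.0, 318.4], [0.0, 523.6, 236.1], [0.0, 0.0, 1.0]] [[0.021, -0.9998, -0.007], [-0.987, -0.0196, -0.1595], [0.1593, 0.0103, -0.9872]] [-0.0333, 0.5032, 1.3616]
{'time': 0.1, 'qpos': [54.501, 14.855, 88.005, -0.0, 77.235, -11.621], 'dq': [-0.005, -0.074, -0.046, -0.04, 0.037, 0.017], 'joint_efforts': [0.002, -44.697, -29.125, -0.0, 0.006, -0.0], 'position': [0.222, 0.503, 0.253], 'tool_rot': [[-0.914, 0.405, -0.001], [0.405, 0.914, -0.001], [0.0, -0.002, -1.0]], 'ft_force': [0.157, -0.021, -0.249], 'ft_torque': [0.015, 0.01, 0.009], 'grip_force': 0.0, 'opening': 0.086}
```

View pics/scene0.png

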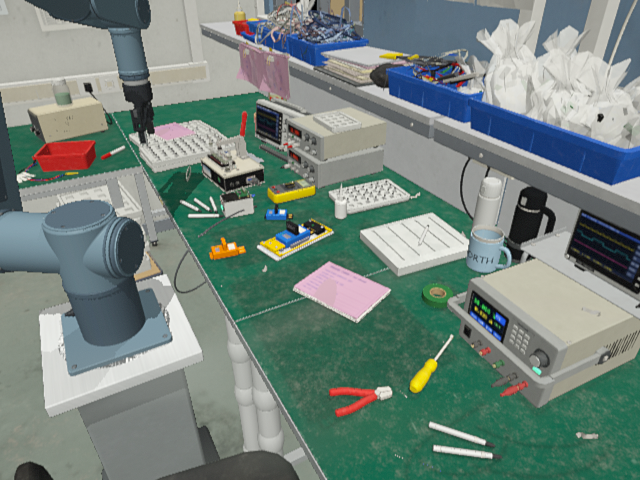

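View pics/top0.png

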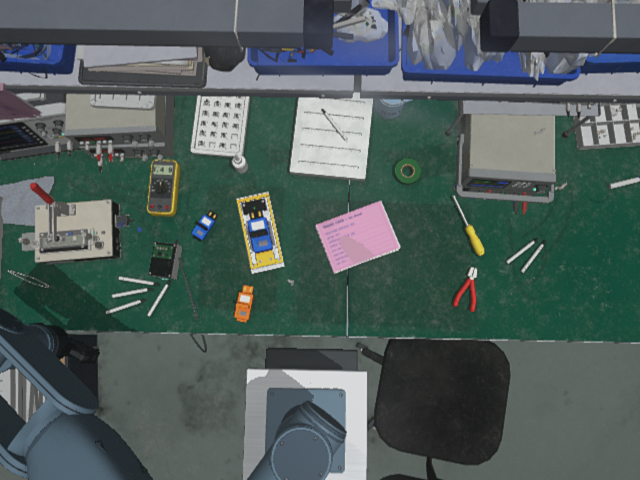

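The scene view and the top view show these candidates for the pack:
- A blue pack in the yellow/aluminium holder: top (260,235), scene (295,233).
- A smaller loose blue one: top (204,226), scene (278,214).
- An orange one: top (244,303), scene (228,248).

I choose the one in the holder because it is the larger blue one. The pad is at top (358,237). I'll check the choice in one close crop.

```bash
cat > h.py <<'E'
import cv2,numpy as np
def ray(c,uv,z):
    K,R,t=map(np.array,(c["K"],c["R"],c["t"])); d=R.T@np.linalg.solve(K,[uv[0],uv[1],1.]); o=-R.T@t
    return o+d*(z-o[2])/d[2]
def proj(c,X):
    p=c["K"]@(c["R"]@np.array(X)+c["t"]); return p[:2]/p[2]
E
python3 - <<'E'
from plant import camera
from h import *
t=camera("top");s=camera("scene")
a=cv2.resize(t["color"][185:280,225:295],None,fx=6,fy=6,interpolation=cv2.INTER_CUBIC)
b=cv2.resize(s["color"][205:265,250:340],None,fx=4,fy=4,interpolation=cv2.INTER_CUBIC)
im=np.zeros((570,790,3),np.uint8);im[:,:420]=a;im[:240,425:785]=b
cv2.imwrite("pics/crop.png",im[:,:,::-1])
for n,c in(("top",t),("scene",s)):
    hsv=cv2.cvtColor(c["color"],cv2.COLOR_RGB2HSV)
    for nm,lo,hi in(("blue",(100,120,80),(125,255,255)),("yellow",(20,120,120),(32,255,255)),("pink",(150,40,150),(178,140,255))):
        m=cv2.inRange(hsv,lo,hi)
        for q in cv2.findContours(m,cv2.RETR_EXTERNAL,cv2.CHAIN_APPROX_NONE)[0]:
            if cv2.contourArea(q)>60:
                r=cv2.minAreaRect(q)
                if 100<r[0][1]<330: print(n,nm,cv2.contourArea(q),np.round(r[0],1),np.round(r[1],1),round(r[2],1),ray(c,r[0],0.009).round(3))
E
```

```text
top blue 339.0 [259.5 234.2] [33.5 19.3] 77.9 [0.511 0.139 0.009]
top blue 277.0 [202.8 226.7] [14.4 24.1] 33.7 [0.529 0.296 0.009]
top yellow 211.5 [474.9 239.3] [32.8  8.4] 65.6 [ 0.508 -0.45   0.009]
top yellow 2154.0 [258.9 230.6] [70.5 33. ] 77.7 [0.521 0.141 0.009]
top yellow 132.5 [162.1 186.6] [27.1 54.8] 4.8 [0.64  0.416 0.009]
top pink 3391.5 [357.  235.8] [50.9 69.6] 69.4 [ 0.512 -0.128  0.009]
scene blue 76.5 [499.6 318.9] [14.6  6.9] 39.8 [ 0.76  -0.404  0.009]
scene blue 139.0 [485.2 325.3] [41.7  4.3] 41.4 [ 0.716 -0.404  0.009]
scene blue 284.0 [292.8 234.6] [17.  33.1] 63.4 [0.516 0.151 0.009]
scene blue 147.0 [275.5 214. ] [10. 21.] 90.0 [0.523 0.29  0.009]
scene blue 8091.5 [511.9 124. ] [273.7  45.7] 20.0 [1.841 0.541 0.009]
scene yellow 267.5 [296.6 239.8] [20.2 72.1] 71.6 [0.512 0.12  0.009]
scene yellow 388.5 [291.2 194.3] [15.6 46.6] 86.3 [0.626 0.39  0.009]
scene pink 2629.0 [341.2 287.6] [85.  41.1] 26.6 [ 0.509 -0.132  0.009]
scene pink 365.5 [173.5 130.2] [15.1 37.5] 78.7 [0.445 1.246 0.009]
```

View pics/crop.png

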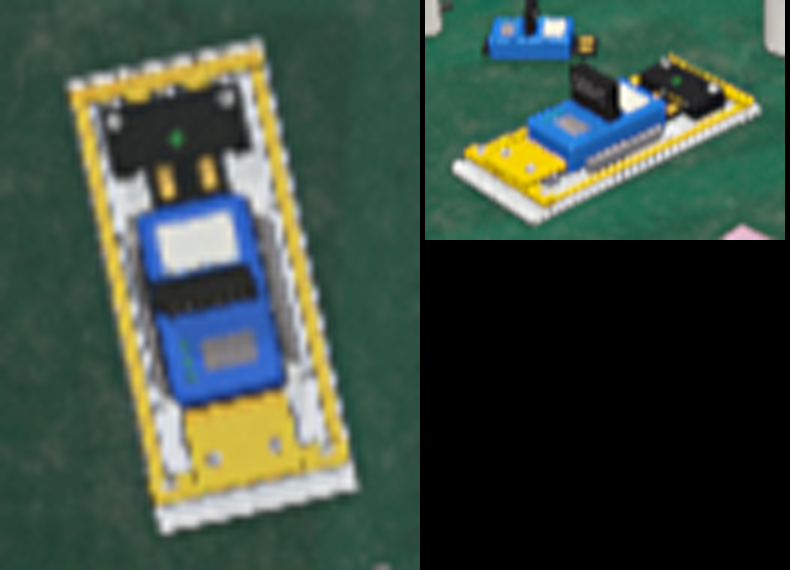

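The crop confirms it: a larger blue pack with a black rib, its ledge under the yellow lip, tongue contacts toward the black housing. Plate corners in the top view are at about (236,199), (269,192), (284,266) and (252,274). Next I'll compute the poses.

Run:
```python
from plant import camera
from h import *
t=camera("top");s=camera("scene")
def box(c,m,z,n,near):
    k=max((q for q in cv2.findContours(m,cv2.RETR_EXTERNAL,cv2.CHAIN_APPROX_NONE)[0] if cv2.pointPolygonTest(q,near,True)>-8),key=cv2.contourArea)
    P=np.array([ray(c,p[0],z)[:2] for p in k],np.float32)*1000
    r=cv2.minAreaRect(cv2.convexHull(P)); print(n,np.round(r[0],1),np.round(r[1],1),round(r[2],2)); return r
for n,c,bn,pn in(("top",t,(259,235),(357,236)),("scene",s,(293,235),(341,287))):
    hsv=cv2.cvtColor(c["color"],cv2.COLOR_RGB2HSV)
    b=cv2.inRange(hsv,(100,110,60),(125,255,255))
    b=cv2.morphologyEx(b,cv2.MORPH_CLOSE,np.ones((9,9)))
    box(c,b,.032,n+" case",bn)
    y=cv2.inRange(hsv,(18,100,100),(34,255,255)); y=cv2.morphologyEx(y,cv2.MORPH_CLOSE,np.ones((3,3)))
    box(c,y,.008,n+" yellow",bn)
    box(c,cv2.inRange(hsv,(145,25,130),(179,160,255)),.009,n+" pad",pn)
    g=cv2.inRange(hsv,(60,60,0),(95,255,255))
    if n=="top":box(c,cv2.morphologyEx(255-g,cv2.MORPH_OPEN,np.ones((5,5))),.006,n+" plate",bn)
cr=np.array([(68,85),(262,42),(355,488),(162,532)])/6+[225,185]-.4
C=np.array([ray(t,p,.006) for p in cr])[:,:2]*1000; print("hand plate",C.round(1).tolist(),C.mean(0))
e=(C[0]+C[1]-C[2]-C[3])/2; print(np.linalg.norm(e),np.degrees(np.arctan2(e[1],e[0])),np.linalg.norm(C[0]-C[1]))
cr=np.array([(138,210),(250,194),(286,386),(176,405)])/6+[225,185]-.4
C=np.array([ray(t,p,.032) for p in cr])[:,:2]*1000; print("hand case",C.round(1).tolist(),C.mean(0))
e=(C[0]+C[1]-C[2]-C[3])/2; print(np.linalg.norm(e),np.degrees(np.arctan2(e[1],e[0])))
print((np.array([(ray(t,np.array(p)/6+[225,185]-.4,.062)) for p in((150,283),(252,265))])*1000).round(1))
# scene: rib top corners in crop (x offset 425)
print((np.array([(ray(s,np.array([(p[0]-425)/4+250,p[1]/4+205])-.4,.062)) for p in((572,66),(620,85))])*1000).round(1))
```

```text
top case [507.4 135.9] [92.1 52. ] 14.29
top yellow [521.7 140.8] [197.7  90.7] 14.08
top pad [ 511.7 -127.8] [141.1 192.3] 22.02
top plate [518.1 139.1] [219.9  95.9] 13.87
scene case [499.9 116. ] [108.7  76.3] 13.44Traceback (most recent call last):
  File "<stdin>", line 14, in <module>
  File "<stdin>", line 5, in box
ValueError: max() iterable argument is empty
```

```bash
cat >> h.py <<'E'
YAW=np.radians(14.1); O=np.array([.5074,.1359,0])   # holder origin
hx=np.array([np.cos(YAW),np.sin(YAW),0]); hy=np.array([-hx[1],hx[0],0]); hz=np.array([0,0,1.])
H=np.c_[hx,hy,hz]
def rot(th,sgn): # tool rotation, pack front end raised by th
    c,s=np.cos(th),np.sin(th); Ry=np.array([[c,0,s],[0,1,0],[-s,0,c]])
    return H@Ry@np.c_[[0,sgn,0],[sgn,0,0],[0,0,-1.]]
def st(o): f=H.T@o["ft_force"];m=H.T@o["ft_torque"]; p=H.T@(np.array(o["position"])-O); return f"t{o['time']:.1f} p{(p*1000).round(1)} F{f.round(1)} M{m.round(2)} op{o['opening']*1000:.1f} g{o['grip_force']:.0f}"
E
python3 - <<'E'
from plant import *
from h import *
s=camera("scene");t=camera("top");print("rib scene",proj(s,[.5074,.1359,.062]),"top",proj(t,[.5074,.1359,.062]))
for sg in(1,-1): print(sg,[None if (q:=kin.inverse_kinematics(O+hz*.2,rot(th,sg))) is None else np.round(q,0) for th in(0,.22)])
E
```

```text
rib scene [291.87888335 221.73010964] top [258.21989549 232.25067239]
1 [array([  3.,  15.,  96.,  -0.,  69., -11.]), array([ 4., 22., 86., -2., 84., -9.])]
-1 [array([  3.,  15.,  96.,  -0.,  69., 169.]), array([  4.,  22.,  86.,  -2.,  84., 171.])]
```

Run:
```python
from plant import *
from h import *
R=rot(0,1)
bot.movep(O+hz*.16,R); bot.gripper_to(.045)
print(st(get_obs()))
print(bot.line_to(O+hz*.085,velocity=.1,max_force=6)); 
im=camera("scene")["color"][170:270,230:350]; im2=camera("top")["color"][180:280,210:300]
cv2.imwrite("pics/pre.png",np.hstack([cv2.resize(im,(480,400),interpolation=2),cv2.resize(im2,(320,400),interpolation=2)])[:,:,::-1])
print(st(get_obs()))
```

```text
t2.6 p[  0.    0.2 160. ] F[-0.7 -0.  -0.4] M[-0.04 -0.04  0.  ] op45.1 g0
False
t3.6 p[ 0.6 -0.1 85.8] F[ 0.1 -0.5 -0. ] M[-0.03  0.04 -0.  ] op45.0 g0
```

View pics/pre.png

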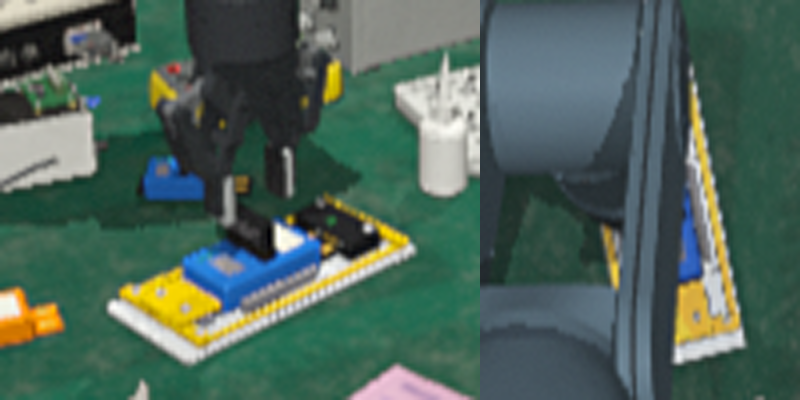

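Scene crop: the fingers straddle the rib (crop (228,200) and (285,170), rib (250,230)). I'll centre 3 mm toward +x, so any closing error pushes against the soft spring and not the rigid wall, then grasp.

Run:
```python
from plant import *
from h import *
bot.line_to(O+hx*.003+hz*.0565,velocity=.05,max_force=6); print(st(get_obs()))
for w in(.020,.014,.008): bot.gripper_to(w); print(st(get_obs()))
z=.0565
for z in(.0570,.0575,.058,.0585): bot.line_to(O+hx*.003+hz*z,velocity=.01,max_force=12); bot.pause(.1); print(st(get_obs()))
```

```text
t4.3 p[ 3.   0.  56.4] F[-1.   0.7  0. ] M[ 0.01  0.01 -0.03] op45.2 g0
t4.7 p[ 2.3  0.1 56.6] F[-4.2 -0.6  3.6] M[-0.05  0.56 -0.03] op20.0 g2
t4.9 p[ 0.5  0.2 56.2] F[-7.7 -0.6  4.9] M[-0.13  1.29 -0.01] op14.6 g4
t5.2 p[ 0.2  0.2 56.4] F[-9.7 -0.5  8.4] M[-0.15  1.41 -0.07] op11.0 g59
t5.5 p[ 0.3  0.2 56.5] F[-9.  -1.2  4.7] M[-0.14  1.2  -0.1 ] op11.3 g59
t5.8 p[ 0.3  0.2 56.6] F[-7.3 -1.6  1. ] M[-0.15  1.08 -0.08] op11.0 g59
t6.2 p[ 0.1  0.3 56.8] F[-6.4 -0.6 -0.3] M[-0.18  1.13 -0.08] op10.8 g59
t6.5 p[-0.1  0.3 57. ] F[-5.5 -1.6 -3. ] M[-0.25  1.18 -0.06] op10.7 g59
```

Run:
```python
from plant import *
from h import *
x=.003
for z in(.059,.0595,.060):
    bot.line_to(O+hx*x+hz*z,velocity=.01); bot.pause(.1); print(st(get_obs()))
    if (get_obs()["position"][2])>.0577: break
for i in range(4):
    x+=.001; bot.line_to(O+hx*x+hz*z,velocity=.01); bot.pause(.1); print(round(x*1e3,1),st(get_obs()))
```

```text
t6.9 p[-0.4  0.3 57.3] F[-5.8 -2.5 -3.9] M[-0.32  1.28 -0.13] op10.7 g59
t7.2 p[-0.6  0.3 57.6] F[-6.2 -1.7 -4.9] M[-0.25  1.32 -0.11] op10.7 g59
t7.6 p[-0.6  0.4 58.1] F[-5.5 -1.  -6. ] M[-0.24  1.37 -0.07] op10.9 g59
4.0 t8.0 p[ 0.2  0.4 58. ] F[-5.7 -0.9 -5.3] M[-0.2   1.38 -0.05] op10.9 g59
5.0 t8.3 p[ 1.1  0.4 58.1] F[-6.8 -0.3 -5.3] M[-0.18  1.41 -0.02] op11.0 g59
6.0 t8.7 p[ 2.   0.4 58. ] F[-6.4 -1.1 -4.7] M[-0.2   1.45 -0.02] op10.7 g59
7.0 t9.0 p[ 2.9  0.4 58. ] F[-7.7 -1.2 -3.6] M[-0.28  1.5  -0.12] op10.7 g59
```

Run:
```python
from plant import *
from h import *
x=.007;z=.0597;last=None
for i in range(24):
    x+=.0007; bot.line_to(O+hx*x+hz*z,velocity=.01); bot.pause(.15)
    o=get_obs(); px=(hx@(np.array(o["position"])-O))*1e3; fx=hx@np.array(o["ft_force"]); print(round(x*1e3,1),st(o))
    if fx<-17: break
    if last and px-last[0]<.25: 
        n+=1
        if n>=2: break
    else: n=0
    last=(px,fx)
```

```text
7.7 t9.4 p[ 3.7  0.4 57.9] F[-7.7 -0.8 -3. ] M[-0.24  1.5  -0.1 ] op10.9 g59
8.4 t9.8 p[ 4.3  0.4 57.9] F[-7.1 -0.6 -2.3] M[-0.22  1.54 -0.1 ] op10.8 g59
9.1 t10.2 p[ 4.9  0.4 57.9] F[-8.2 -0.7 -2. ] M[-0.2   1.52 -0.11] op11.0 g59
9.8 t10.6 p[ 5.5  0.4 57.9] F[-8.9 -1.6 -2.1] M[-0.27  1.58 -0.12] op10.8 g59
10.5 t11.0 p[ 6.1  0.4 57.9] F[-8.7 -2.7 -1.6] M[-0.22  1.63 -0.11] op10.9 g59
11.2 t11.4 p[ 6.7  0.4 57.9] F[-9.4 -0.7 -1.9] M[-0.31  1.74 -0.05] op10.8 g59
11.9 t11.8 p[ 7.4  0.5 57.9] F[-9.1 -1.5 -1.8] M[-0.29  1.66 -0.08] op10.8 g59
12.6 t12.2 p[ 8.   0.5 57.9] F[-9.7 -1.7 -0.1] M[-0.25  1.78 -0.14] op10.7 g59
13.3 t12.6 p[ 8.6  0.4 57.9] F[-9.9 -2.2 -0.4] M[-0.26  1.79 -0.07] op10.8 g59
14.0 t13.0 p[ 9.2  0.5 57.9] F[-11.   -1.1   0.8] M[-0.3   1.78 -0.09] op11.0 g59
14.7 t13.4 p[ 9.9  0.4 57.9] F[-10.3  -1.4   0.3] M[-0.25  1.85 -0.1 ] op10.8 g59
15.4 t13.8 p[ 9.9  0.5 57.9] F[-12.6  -1.6   1.1] M[-0.38  2.09 -0.09] op11.3 g60
16.1 t14.2 p[10.   0.5 57.9] F[-13.9  -2.1   3.8] M[-0.34  2.43 -0.09] op11.0 g60
```

Stop found at TCP x ≈ 9.9 mm, about 10.5 mm of travel: Fx was following the spring, then the motion stopped and the force rose. Next I tilt about the tongue's tip with force feedback.

```bash
cat >> h.py <<'E'
def tip(o): # measured tongue tip in holder frame (mm) and tilt
    R=H.T@np.array(o["tool_rot"]); th=np.arctan2(-R[0,2],-R[2,2]); c,s=np.cos(th),np.sin(th)
    p=H.T@(np.array(o["position"])-O)*1e3
    return th,np.array([p[0]+.5+72*c-50.4*s, p[2]-72*s-50.4*c])
def tgt(x,z,th):
    c,s=np.cos(th),np.sin(th); return O+hx*(x+.072-.072*c+.0504*s)+hz*(z+.072*s+.0504*(c-1))
E
python3 - <<'E'
from plant import *
from h import *
import json
x,z,th=.0154,.0602,0.
def log():
    o=get_obs(); f=H.T@o["ft_force"]; t,p=tip(o); print(round(th,2),round(x*1e3,1),round(z*1e3,1),"th%.3f"%t,p.round(1),st(o)); return f
bot.line_to(tgt(x,z,th),velocity=.01); bot.pause(.2); f=log()
while th<.229:
    if np.linalg.norm(f)>25: print("stop");break
    x+=np.clip((f[0]+13)*.00015,-.0008,.0008)*1 ; z+=np.clip(-(-3-f[2])*.0001,-.0006,.0006)
    th+=.02; bot.line_to(tgt(x,z,th),rot(th,1),velocity=.015); bot.pause(.1); f=log()
json.dump([x,z,th],open("s.json","w"))
E
```

```text
0.0 15.4 60.2 th0.012 [81.9  6.9] t14.7 p[10.   0.5 58.1] F[-10.   -2.3  -1.6] M[-0.33  2.07 -0.09] op10.6 g59
0.02 15.8 60.3 th0.033 [81.8  6.9] t15.0 p[11.   0.5 59.6] F[-12.3  -1.6  -0.2] M[-0.31  2.23 -0.1 ] op11.3 g59
0.04 16.0 60.6 th0.053 [81.8  7. ] t15.4 p[12.1  0.5 61.1] F[-11.8  -2.1  -1.6] M[-0.35  2.2  -0.08] op11.3 g59
0.06 16.1 60.8 th0.074 [81.7  7. ] t15.8 p[13.1  0.5 62.6] F[-11.4  -1.2  -2.5] M[-0.35  2.32 -0.06] op11.1 g59
0.08 16.4 60.8 th0.094 [81.6  7. ] t16.2 p[14.2  0.5 64. ] F[-12.5  -1.7  -2. ] M[-0.32  2.39 -0.12] op11.1 g59
0.1 16.4 60.9 th0.115 [81.6  7.1] t16.6 p[15.3  0.5 65.4] F[-13.   -1.4  -2. ] M[-0.35  2.48 -0.07] op10.9 g59
0.12 16.4 61.0 th0.135 [81.5  7.2] t16.9 p[16.4  0.5 66.8] F[-12.6  -1.4  -2.8] M[-0.31  2.45 -0.08] op11.3 g59
0.14 16.5 61.0 th0.155 [81.5  7.2] t17.3 p[17.6  0.5 68.2] F[-12.4  -0.4  -2.3] M[-0.3   2.56 -0.05] op10.8 g59
0.16 16.6 61.1 th0.176 [81.4  7.3] t17.7 p[18.8  0.5 69.5] F[-13.2  -1.1  -3.4] M[-0.3   2.58 -0.02] op11.1 g59
0.18 16.6 61.1 th0.196 [81.3  7.3] t18.1 p[20.   0.5 70.8] F[-12.4  -2.   -3.3] M[-0.3   2.62 -0.08] op10.7 g59
0.2 16.7 61.1 th0.216 [81.3  7.4] t18.4 p[21.2  0.5 72. ] F[-13.9  -1.2  -3.1] M[-0.33  2.67 -0.02] op11.6 g59
0.22 16.5 61.0 th0.236 [81.2  7.4] t18.8 p[22.5  0.5 73.2] F[-13.4  -1.1  -3.7] M[-0.31  2.65  0.01] op11.2 g59
0.24 16.5 61.0 th0.256 [81.1  7.4] t19.1 p[23.7  0.5 74.4] F[-14.2  -2.   -2.9] M[-0.23  2.65 -0.03] op10.8 g59
```

Run:
```python
from plant import *
from h import *
x,z,th=.0165,.061,.21
bot.line_to(tgt(x,z,th),rot(th,1),velocity=.015); bot.pause(.2); print(tip(get_obs()),st(get_obs()))
im=camera("scene")["color"][185:265,240:350]
cv2.imwrite("pics/tilt.png",cv2.resize(im,(770,560),interpolation=2)[:,:,::-1])
```

```text
(np.float64(0.22561784930151335), array([81.28112445,  7.43396816])) t19.7 p[21.9  0.4 72.7] F[-13.3  -0.8  -2.7] M[-0.31  2.59 -0.03] op11.2 g59
```

View pics/tilt.png

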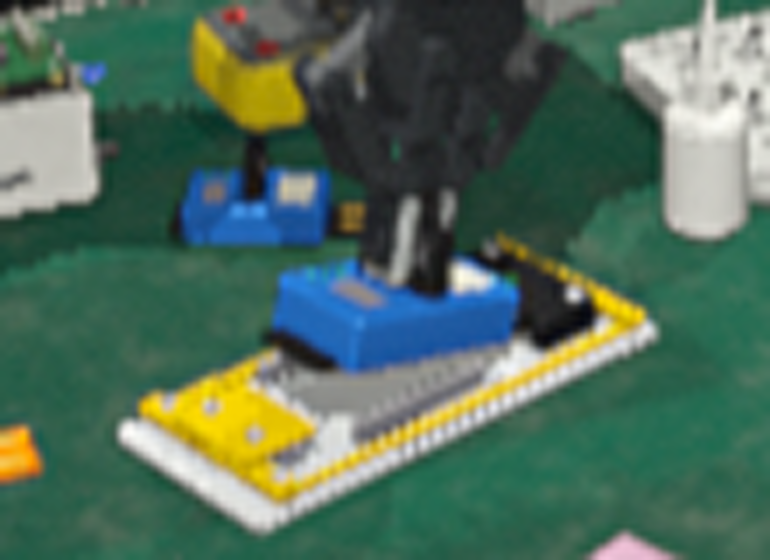

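The crop shows the ledge (300,345) raised well above the yellow lip (230,410), with the tongue still under the housing. Drawing it forward now.

Run:
```python
from plant import *
from h import *
x,z,th=.0165,.061,.21
while x>-.0165:
    x-=.003; bot.line_to(tgt(x,z,th),rot(th,1),velocity=.02); bot.pause(.05); o=get_obs(); f=H.T@o["ft_force"]; print(round(x*1e3,1),round(tip(o)[0],3),tip(o)[1].round(1),st(o))
    if np.linalg.norm(f)>22 or f[0]>8: print("stop");break
```

```text
13.5 0.223 [79.8  7.5] t20.1 p[20.2  0.4 72.5] F[-10.9  -1.1  -7.1] M[-0.2   1.88  0.03] op11.2 g59
10.5 0.222 [77.3  7.5] t20.4 p[17.6  0.4 72.5] F[-8.4 -1.  -7.3] M[-0.23  1.68 -0.04] op11.2 g59
7.5 0.22 [74.9  7.7] t20.8 p[15.2  0.4 72.6] F[-7.2 -0.5 -7.5] M[-0.18  1.45 -0.06] op10.6 g59
4.5 0.219 [72.6  8.1] t21.1 p[12.8  0.4 72.9] F[-5.8 -0.4 -6.1] M[-0.1   1.27 -0.04] op11.0 g59
1.5 0.217 [70.6  8.7] t21.5 p[10.6  0.5 73.4] F[-5.6 -0.4 -5.1] M[-0.04  1.02 -0.06] op11.2 g59
-1.5 0.212 [70.2 10.2] t21.8 p[ 9.9  0.2 74.6] F[-4.  -0.5 -4.6] M[ 0.05  0.67 -0.01] op11.1 g59
-4.5 0.208 [69.2 11.2] t22.2 p[ 8.6 -0.2 75.4] F[ 0.5 -0.1 -3.7] M[-0.03 -0.22 -0.  ] op11.0 g60
-7.5 0.21 [65.1 10.7] t22.5 p[ 4.6 -0.  75. ] F[-0.3  0.3 -1.6] M[-0.03 -0.2   0.01] op11.0 g60
-10.5 0.21 [61.9 10.6] t22.9 p[ 1.5  0.  74.9] F[-0.1  0.2 -3.2] M[ 0.04 -0.2   0.03] op10.9 g60
-13.5 0.21 [59.  10.6] t23.2 p[-1.5  0.  74.9] F[ 0.7  0.3 -1.9] M[ 0.02 -0.2   0.06] op10.6 g60
-16.5 0.21 [56.  10.6] t23.6 p[-4.5 -0.  74.9] F[ 0.3  0.1 -3.3] M[ 0.01 -0.15 -0.07] op10.9 g60
-19.5 0.21 [53.  10.6] t23.9 p[-7.4  0.  74.9] F[-0.6  0.6 -2.2] M[ 0.01 -0.14  0.  ] op11.3 g60
```

Run:
```python
from plant import *
from h import *
p=np.array(get_obs()["position"])
print(bot.line_to(p+hz*.015,velocity=.04,max_force=8),st(get_obs()))
bot.line_to(p+hz*.09,velocity=.1)
P=np.array([.512,-.128,0])
bot.line_to(P+hz*.16,rot(0,1),velocity=.12)
bot.line_to(P+hz*.10,velocity=.1); print(st(get_obs()))
im=camera("scene")["color"][200:340,260:420]
cv2.imwrite("pics/over.png",cv2.resize(im,(640,560),interpolation=2)[:,:,::-1])
```

```text
False t24.4 p[-7.2 -0.  90.3] F[-0.3 -0.2 -2.9] M[ 0.   -0.29  0.01] op11.2 g60
t28.4 p[ -59.5 -257.3  100.4] F[-0.4  0.  -2.9] M[ 0.02 -0.02  0.02] op11.1 g60
```

View pics/over.png

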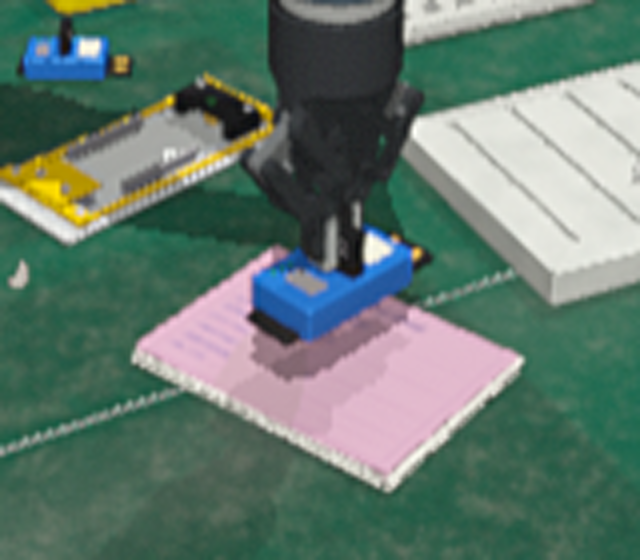

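The pack hangs over the pad (crop (330,285)), nearly level, with the bench otherwise undisturbed. Lowering it gently.

Run:
```python
from plant import *
from h import *
P=np.array([.512,-.128,0])
bot.line_to(P+hz*.066,velocity=.06); print(st(get_obs()))
print(bot.line_to(P+hz*.052,velocity=.012,max_force=4),st(get_obs())); bot.pause(.2)
p=np.array(get_obs()["position"]); print(bot.line_to(p-hz*.002,velocity=.008,max_force=6)); bot.pause(.2); print(st(get_obs()))
for w in (.013,.016,.022,.045): bot.gripper_to(w)
bot.pause(.3); print(st(get_obs()))
p=np.array(get_obs()["position"]); bot.line_to(p+hz*.10,velocity=.08); bot.movep([.40,.25,.3],rot(0,1)); bot.pause(.3); print(st(get_obs()))
t=camera("top"); s=camera("scene")
cv2.imwrite("pics/end.png",np.hstack([cv2.resize(t["color"][180:290,290:410],(400,367),interpolation=2),cv2.resize(s["color"][240:340,270:379],(400,367),interpolation=2)])[:,:,::-1])
```

```text
t29.2 p[ -59.8 -257.1   65.9] F[-0.5  0.3 -2.6] M[ 0.02 -0.06 -0.03] op11.1 g60
True t29.9 p[ -59.7 -257.1   59.4] F[1.  0.4 4.5] M[0.03 0.15 0.03] op11.2 g61
True
t30.5 p[ -59.7 -257.1   59.4] F[0.6 0.4 5.5] M[0.04 0.16 0.06] op11.1 g61
t31.8 p[ -60.3 -256.6   58.7] F[-0.3 -0.1 -0.3] M[-0.01 -0.    0.01] op45.0 g0
t35.0 p[-76.2 136.2 299.7] F[-0.4 -0.   0.2] M[ 0.02 -0.01  0.02] op45.5 g0
```

View pics/end.png

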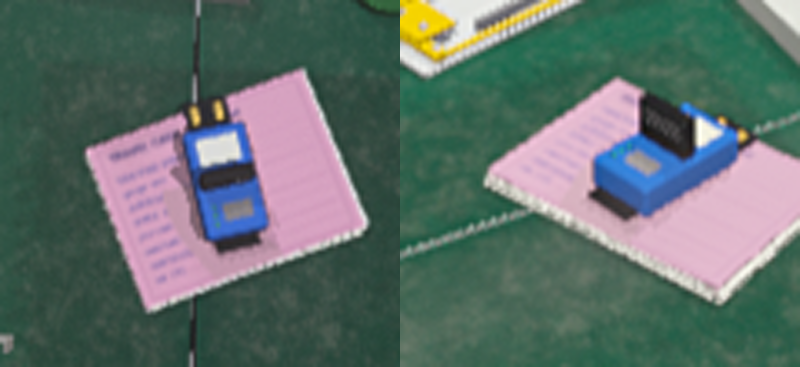

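Both views show the pack flat, upright and centred on the pink pad (left crop (227,185)), with the gripper clear.

```bash
python3 -c "
from plant import job; print(job.finish_job())"
```

```text
the job is handed in; nothing more can be done
None
```

I took the blue pack out of its holder and laid it flat, right way up, near the middle of the pink pad; I let go, moved the gripper clear and handed the job in at about 35 s, with no measured tool force above about 17 N, though the verdict was not shown to me.

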